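# Lean a lint filter panel against the drying rail

## Robot

A 6-joint arm with a two-finger parallel gripper is mounted at the origin on the work surface. World frame = base frame: x ahead of the robot, y to its left, z up, the work surface at z = 0. Lengths are in m, angles in rad, forces in N, time in s.
With the tool pointing down it reaches from about 0.35 to 0.975 m from the base axis. Payload 4.9 kg.
Tool frame: the origin (TCP) lies at the very end of the fingers, on their centre line; the grasp point (between the pads) lies 19 mm behind it; z points along the fingers, y is the line along which they close (so a half turn about z gives the same grasp; the last joint's range is limited). The gripper opens to 85 mm and grips with 20 to 120 N. Pads are 22 mm wide; open, the fingers measure 114 mm over their backs; the gripper's body (76 mm by 85 mm) begins 54 mm behind the grasp point. The pads swing forward as they close: fully open they stand 13 mm farther back than shut.
Start: joints at [1.002, 0.053, 1.613, -0, 1.476, -0.119], TCP at [0.272, 0.563, 0.231] pointing down, gripper open.
Joint ranges: [-3.01, 3.01], [-1.01, 2.22], [0.06, 2.58], [-1.02, 4.17], [0.09, 2.62], [-3.14, 3.14]. Speed limits (rad/s): [2.57, 2.57, 3.14, 3.14, 3.14, 3.14].

## Interface

Orientations are given as a rotation vector (axis times angle).
In Python, from station import ctrl, imaging gives the robot as it stands.
- The arm moves only by the tool play_rows, never from a script. Its argument "series" is a list of rows, each a list of 3 entries, a list of its own where there are three numbers: the opening, from 0 (shut) to 1 (fully open), then the shift along the tool's x, y, z each as a share of 0.05 m, from -1 to 1, then the turn, a rotation vector about the tool's x, y, z each as a share of 8 degrees, from -1 to 1. In form: [[grip, [dx, dy, dz], [ax, ay, az]], ...]. A call has 1 to 8 rows; each row shifts and turns the commanded pose from where the row before left it, along the tool's axes as they then stand; what a row does not reach is not made up. A row lasts 1/8 s, in which the tool goes at most 62.5 mm and 10.7 degrees, less where a joint would pass 70% of its speed; a pose out of reach is approached as far as the arm can. A call with a number of a shift or a turn outside -1 to 1 is refused whole. A call with a gripper value outside its range is refused whole. The fingers move at their own pace and stop on an object; "force" is the grip in N (left out, the last holds). Time passes only in rows, so rows that do not move let the fingers close. It gives the time, the measured TCP pose, the force, the opening and the grip force at its end, in the units of the state.
- ctrl.get_obs(): the state, without advancing time (a new reading comes with each control period).
- imaging.get_image(name): name is "side" or "top"; returns a dict with "color" (420x560x3 uint8, blue, green, red), "fx", "fy", "cx", "cy" (pixels), "extrinsics" (4x4, takes a point from world to camera coordinates). Camera axes: x right, y down, z forward; pixel columns grow to the right and rows downward; lengths in m; the calibration is good to about 2 mm. A picture is of the moment at which its call begins. There is no depth.
- ctrl.finish_job(): hands the job in; it is judged then, once.
The state is a dict: "t": time; "q": joint angles; "dq": joint speeds; "effort": joint torques, N m; "tool_pos": TCP position; "tool_rot": TCP orientation; "contact_force": force on the tool from outside, world axes, zero at the start; "wrist_torque": the same for the moment, N m; "opening": finger opening in m; "grip_force": force on a finger pad.
Only numpy, scipy, OpenCV 4.12 (cv2) and the standard library are available. Lean on these libraries where they do the work, as an engineer would, in place of code of your own. Each camera call takes 0.05 s, during which the arm holds its last target. There are 200 camera calls.

## Task

Pick up the lint filter panel by its blue handle and lean it against the steel rail of the low pegboard wall to dry, midway between bottle and can: black rubber edge down on the bench, handle facing out, square to the wall, sloping back 15 to 20 degrees from upright. Keep hold of it until it both stands on the bench and touches the rail, gently, without ramming it or letting it fall, then let go so that it stays leaning. Leave the bottle, the can and the brush where they are.

Things in the scene. Friction and masses are not known exactly. Their poses are not given: they have to be found in the camera images.
- panel: lint filter panel, aluminium frame with grey mesh, 170 mm long (x), 130 mm wide (y), 14 mm thick (z), 0.3 to 0.65 kg. Origin: centre of the face without handle (the underside at the start). x points from the black rubber foot edge (x = -85 mm) to the top edge (+85 mm), z out of the handle side. Starts lying flat, handle up, top edge roughly towards the wall
- panel_handle (a point): grip point, middle of the panel's blue bar handle: the bar runs along the panel's x axis, 102 mm long, 16 mm wide (y), 14 mm thick; its middle is 48 mm above the panel's origin along z. There are 27 mm of free space under the bar; its two legs are at x = -45 and +45 mm, so 78 mm are clear between them. The panel balances about here
- panel_foot (a point): middle of the panel's black rubber foot end face (panel x = -85 mm, y = 0, z = 7 mm)
- wall: low white pegboard wall fixed on the bench, 400 mm long (y), 16 mm thick (x), 175 mm high. Origin: under its middle, at bench level. Its +x points through the wall, away from the side to lean on; the front face is at x = -8 mm. A steel rail runs level in front of it
- rail_height (a point): point on the wall's front face, mid-length, 125 mm above the bench, level with the rail's centre. The rail is a round bar, 12 mm diameter, 230 mm long, parallel to the wall. It is adjustable: its front stands 12 to 72 mm out from this point (towards the wall's -x), set differently each time and not measured: find it by touch or by eye. It does not give way
- bottle: white detergent bottle with a blue label, 56 mm diameter, 150 mm high, standing in front of one end of the wall (bystander). Origin: centre of its base
- can: yellow can, 60 mm diameter, 110 mm high, standing in front of the other end of the wall (bystander). Origin: centre of its base
- brush: lint brush with a wooden handle, about 200 mm long, lying on the bench beyond the panel (bystander)
There are look-alikes about, which are no part of the job. Of the things like the panel, leave any that is green, purple or turquoise; of the rest the larger one is meant.

How it is judged:
By the outcome, as a careful person would: the job done as asked, in the order asked, and still so for the second after the job is handed in, with the robot touching nothing.
It also fails if it takes over 45 s, if anything falls off the work surface, if the arm or the gripper's body presses on something with over 40 N, if the wrist force passes 120 N, or if a joint passes its speed limit or range.

## Working session

There is one attempt and no reset: what is moved stays moved. The work goes in short steps, Python scripts to look and compute and a tool call to move; the robot and the scene stay as the last step left them, time stands still between calls to the robot, and variables do not carry over. Pictures are saved under pics/ and viewed, at most 10 in all, crops included, and the job is handed in when it is done.

Besides the shell and the picture viewer there is one more tool, called after "Call:" by a JSON object that holds its "op" and its "data", one argument or row to a line. play_rows: Moves the arm, as the interface text tells. Shift numbers are shares of 0.05 m and turn numbers shares of 8 degrees, none past 1 either way. Its arguments: {"type":"object","properties":{"series":{"type":"array"},"force":{"type":"number"}},"required":["series"]}

```bash
mkdir -p pics; ls
python3 - <<'E'
from station import ctrl, imaging
import cv2,numpy as np,pickle
d={n:imaging.get_image(n) for n in("side","top")}
pickle.dump(d,open("im0.pkl","wb"))
for n in d:
    cv2.imwrite(f"pics/{n}0.png",d[n]["color"]);print(n,d[n]["fx"],d[n]["cx"],d[n]["cy"],np.round(d[n]["extrinsics"],3))
o=ctrl.get_obs();print(o)
E
```

```text
pics
side 404.571583262151 279.03334431221714 212.70756786897903 [[ 0.762 -0.647 -0.007 -0.506]
 [-0.499 -0.58  -0.644  0.271]
 [ 0.412  0.494 -0.765  0.877]
 [ 0.     0.     0.     1.   ]]
top 471.16101066896226 280.9702058823486 205.10879061835365 [[ 0.02  -1.     0.021 -0.158]
 [-0.989 -0.023 -0.148  0.557]
 [ 0.149 -0.018 -0.989  1.345]
 [ 0.     0.     0.     1.   ]]
{'t': 0.1, 'q': array([ 1.00194335e+00,  5.32582288e-02,  1.61417676e+00, -3.24495974e-05,
        1.47600462e+00, -1.18994096e-01]), 'dq': array([ 0.00042489, -0.00246421, -0.00273383,  0.00106593, -0.00018434,
       -0.00064799]), 'effort': array([ 8.55388225e-04, -3.94896662e+01, -3.71367109e+01, -1.21076264e-04,
        3.85542095e-03, -2.97869633e-05]), 'tool_pos': array([0.27146705, 0.56232845, 0.23019419]), 'tool_rot': array([-7.00556087e-01, -3.06187793e+00,  2.74789500e-03]), 'contact_force': array([-1.27887673,  0.16594284,  0.12960192]), 'wrist_torque': array([-0.00023082, -0.0201923 , -0.06417711]), 'grip_force': 0.0, 'opening': 0.08548366445416414}
```

View pics/side0.png

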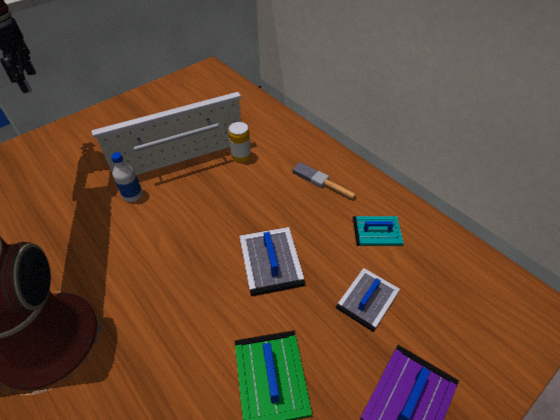

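View pics/top0.png

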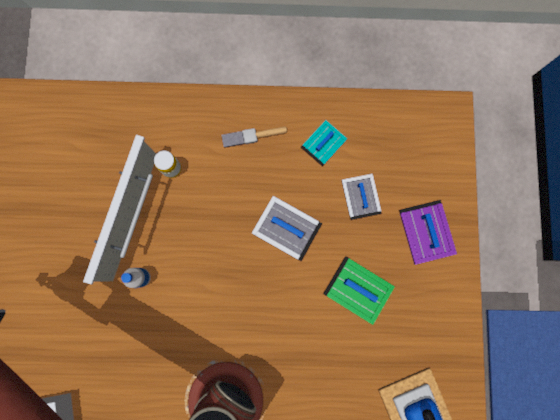

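Side: the target panel is at about (271,260), with its black edge at the bottom (275,288). Top: panel at (287,228), black edge lower right, wall on the left from (140,140) to (90,280), rail from (150,177) to (122,255). Can at (166,162), bottle at (135,278).

```bash
cat > h.py <<'E'
import numpy as np,cv2
from scipy.spatial.transform import Rotation as R
def ray(d,p):
    E=d["extrinsics"];Rm=E[:3,:3];c=-Rm.T@E[:3,3]
    return c,Rm.T@np.array([(p[0]-d["cx"])/d["fx"],(p[1]-d["cy"])/d["fy"],1])
def onz(d,p,z):
    c,v=ray(d,p);return c+v*(z-c[2])/v[2]
def tri(d1,p1,d2,p2):
    c1,v1=ray(d1,p1);c2,v2=ray(d2,p2);v1/=np.linalg.norm(v1);v2/=np.linalg.norm(v2)
    s=np.linalg.lstsq(np.c_[v1,-v2],c2-c1,rcond=None)[0]
    a=c1+s[0]*v1;b=c2+s[1]*v2;return (a+b)/2,np.linalg.norm(a-b)
def proj(d,P):
    E=d["extrinsics"];q=E[:3,:3]@np.asarray(P)+E[:3,3];return np.array([d["fx"]*q[0]/q[2]+d["cx"],d["fy"]*q[1]/q[2]+d["cy"]])
def blob(d,lo,hi,box):
    x0,y0,x1,y1=box;h=cv2.cvtColor(d["color"],cv2.COLOR_BGR2HSV)
    m=np.zeros(h.shape[:2],np.uint8);m[y0:y1,x0:x1]=cv2.inRange(h,lo,hi)[y0:y1,x0:x1]
    c=max(cv2.findContours(m,0,1)[0],key=cv2.contourArea);return cv2.minAreaRect(c),c
E
python3 - <<'E'
import pickle;from h import *
d=pickle.load(open("im0.pkl","rb"));S,T=d["side"],d["top"]
b=((100,120,50),(130,255,255))
rt,ct=blob(T,*b,(255,200,320,260));rs,cs=blob(S,*b,(240,225,305,295))
print(rt,rs,tri(T,rt[0],S,rs[0]))
bp=cv2.boxPoints(rt);print("handle corners z.055",np.round([onz(T,p,.055) for p in bp],4))
f,cf=blob(T,(0,0,90),(180,70,255),(245,190,328,265))
print("frame",f,np.round([onz(T,p,.014) for p in cv2.boxPoints(f)],4))
cv2.imwrite("pics/c1.png",cv2.resize(T["color"][120:300,70:200],None,fx=3.3,fy=3.3,interpolation=cv2.INTER_CUBIC))
cv2.imwrite("pics/c2.png",cv2.resize(S["color"][85:210,85:260],None,fx=4.5,fy=4.5,interpolation=cv2.INTER_CUBIC))
E
```

```text
((287.18463134765625, 226.67694091796875), (34.9777946472168, 6.2017364501953125), 29.744882583618164) ((270.92254638671875, 253.66806030273438), (44.894081115722656, 8.634725570678711), 76.86598205566406) (array([ 0.49836288, -0.16572037,  0.03009638]), np.float64(0.0002652741245191989))
handle corners z.055 [[ 0.5123 -0.1161  0.055 ]
 [ 0.5282 -0.1247  0.055 ]
 [ 0.4795 -0.2138  0.055 ]
 [ 0.4637 -0.2051  0.055 ]]
frame ((285.1009521484375, 227.05722045898438), (53.941375732421875, 44.08112335205078), 29.538780212402344) [[ 0.479  -0.0582  0.014 ]
 [ 0.5964 -0.1202  0.014 ]
 [ 0.5189 -0.2627  0.014 ]
 [ 0.4032 -0.1992  0.014 ]]
```

View pics/c1.png

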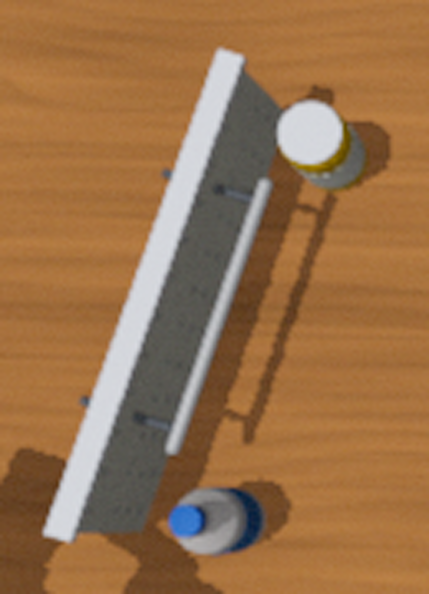

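View pics/c2.png

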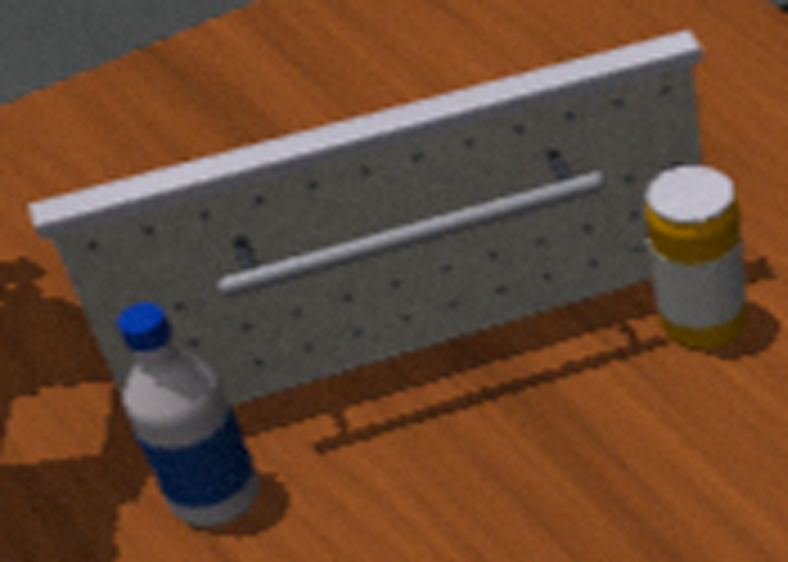

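The crops show the rail running from (264,181) to (173,451) in the top crop and from (228,285) to (597,180) in the side crop. The can lid is at (310,132) and the bottle cap at (186,520) in the top crop.

Run:
```python
import pickle;from h import *
d=pickle.load(open("im0.pkl","rb"));S,T=d["side"],d["top"]
t=lambda x,y:(x/3.3+70-.4,y/3.3+120-.4)
s=lambda x,y:(x/4.5+85-.4,y/4.5+85-.4)
W=np.array([onz(T,t(*p),.175) for p in((220,48),(244,60),(73,541),(44,535))])
print("wall",np.round(W,4),[np.linalg.norm(W[i]-W[i-1]).round(4) for i in range(4)])
c=W.mean(0);u=W[0]+W[1]-W[2]-W[3];u/=np.linalg.norm(u)
Ws=np.array([onz(S,s(*p),.175) for p in((683,32),(702,52),(40,228),(30,207))]);print("wall side",np.round(Ws,4))
r=[onz(T,t(264,181),.125),onz(T,t(173,451),.125)]
rt=[tri(T,t(264,181),S,s(598,179)),tri(T,t(173,451),S,s(225,286))]
print("rail",np.round(r,4),np.linalg.norm(r[0]-r[1]),rt)
ur=(r[0]-r[1])[:2];ur/=np.linalg.norm(ur)
can=onz(T,t(310,132),.110);cs=onz(S,s(690,193),.110)
bo=onz(T,t(186,520),.150);bs=onz(S,s(142,317),.150)
print("can",can,cs,"bottle",bo,bs)
print("dirs",u,ur,"wall centre",c,"mid",(can+bo)/2)
n=np.array([-u[1],u[0]]);
print("n(into wall)",n,"angle",np.degrees(np.arctan2(n[1],n[0])),"rail centre dist from wallcentre along n",[(x[:2]-c[:2])@n for x in r],[(x[0][:2]-c[:2])@n for x in rt])
for nm,x in(("can",can),("bot",bo),("r0",r[0]),("r1",r[1]),("c",c)):print(nm,"along u",x[:2]@u[:2])
```

```text
wall [[0.7258 0.2519 0.175 ]
 [0.7161 0.2317 0.175 ]
 [0.3251 0.34   0.175 ]
 [0.3293 0.3628 0.175 ]] [np.float64(0.4117), np.float64(0.0224), np.float64(0.4057), np.float64(0.0232)]
wall side [[0.7202 0.2537 0.175 ]
 [0.7161 0.228  0.175 ]
 [0.3247 0.3375 0.175 ]
 [0.3283 0.3594 0.175 ]]
rail [[0.6259 0.2226 0.125 ]
 [0.3983 0.283  0.125 ]] 0.23553596268746885 [(array([0.62569336, 0.22279944, 0.12472996]), np.float64(0.0006792911939777165)), (array([0.3980485 , 0.28271632, 0.12599334]), np.float64(0.00041444059024836605))]
can [0.67289753 0.19001031 0.11      ] [0.67126324 0.18955335 0.11      ] bottle [0.34283804 0.261001   0.15      ] [0.34162117 0.25969173 0.15      ]
dirs [ 0.96341448 -0.26801593  0.        ] [ 0.96658828 -0.25633397] wall centre [0.52408294 0.29660572 0.175     ] mid [0.50786778 0.22550565 0.13      ]
n(into wall) [0.26801593 0.96341448] angle 74.45376267958018 rail centre dist from wallcentre along n [np.float64(-0.044013117497608986), np.float64(-0.046864328047591844)] [np.float64(-0.043872828621301166), np.float64(-0.047160485842150136)]
can along u 0.5973534312600715
bot along u 0.26034270468843523
r0 along u 0.5433886876567472
r1 along u 0.30786998284221995
c along u 0.42541403899628366
```

```bash
cat >> h.py <<'E'
from scipy.linalg import expm,logm
def M(p,Rm):
    T=np.eye(4);T[:3,:3]=Rm;T[:3,3]=p;return T
def plan(T0,T1,n,screw=True):
    """equal rows (shift/0.05, turn/8deg) from pose T0 to T1"""
    X=np.linalg.inv(T0)@T1
    A=np.real(expm(np.real(logm(X))/n))
    r=np.r_[A[:3,3]/.05,R.from_matrix(A[:3,:3]).as_rotvec(degrees=True)/8]
    return np.round(r,3)
def down(az):  # tool down, tool x at azimuth az deg
    a=np.radians(az);x=np.array([np.cos(a),np.sin(a),0]);z=np.array([0,0,-1.]);return np.c_[x,np.cross(z,x),z]
def cur():
    from station import ctrl
    o=ctrl.get_obs();return M(o["tool_pos"],R.from_rotvec(o["tool_rot"]).as_matrix()),o
E
python3 - <<'E'
from h import *
T,o=cur();T[2,3]=.28
G=M([.496,-.165,.20],down(61.5))
print(plan(T,G,16))
A=np.linalg.inv(T)@G
E
```

```text
[-1.061e+00 -6.700e-02  1.000e-01 -1.000e-03  1.000e-03  7.240e-01]
```

Call:
{"op": "play_rows", "data": {
  "series": [
    [1, [0, 0, -0.5], [0, 0, 0]],
    [1, [0, 0, -0.5], [0, 0, 0]]
  ]
}}

```text
t: 0.35
tool_pos: [0.2714, 0.5623, 0.2806]
tool_rot: [-0.7, -3.062, 0.003]
contact_force: [0.9, -0.0, 0.3]
opening: 0.0856
grip_force: 0.0
```

Call:
{"op": "play_rows", "data": {
  "series": [
    [1, [-0.85, -0.055, 0], [0, 0, 0.58]],
    [1, [-0.85, -0.055, 0], [0, 0, 0.58]],
    [1, [-0.85, -0.055, 0], [0, 0, 0.58]],
    [1, [-0.85, -0.055, 0], [0, 0, 0.58]],
    [1, [-0.85, -0.055, 0], [0, 0, 0.58]],
    [1, [-0.85, -0.055, 0], [0, 0, 0.58]],
    [1, [-0.85, -0.055, 0], [0, 0, 0.58]],
    [1, [-0.85, -0.055, 0], [0, 0, 0.58]]
  ]
}}

```text
t: 1.35
tool_pos: [0.506, 0.3217, 0.2805]
tool_rot: [-1.642, -2.677, 0.001]
contact_force: [-0.3, -0.1, -0.3]
opening: 0.0855
grip_force: 0.0
```

Call:
{"op": "play_rows", "data": {
  "series": [
    [1, [-0.85, -0.055, 0], [0, 0, 0.58]],
    [1, [-0.85, -0.055, 0], [0, 0, 0.58]],
    [1, [-0.85, -0.055, 0.1], [0, 0, 0.58]],
    [1, [-0.85, -0.055, 0.3], [0, 0, 0.58]],
    [1, [-0.85, -0.055, 0.3], [0, 0, 0.58]],
    [1, [-0.85, -0.055, 0.3], [0, 0, 0.58]],
    [1, [-0.85, -0.055, 0.3], [0, 0, 0.58]],
    [1, [-0.85, -0.055, 0.3], [0, 0, 0.58]]
  ]
}}

```text
t: 2.35
tool_pos: [0.5468, -0.0105, 0.2003]
tool_rot: [-2.409, -2.016, 0.001]
contact_force: [0.9, 0.3, -0.2]
opening: 0.0853
grip_force: 0.0
```

Run:
```python
from h import *
T,o=cur();print(T.round(4),o["q"].round(3))
for z in(.15,.029):
    G=M([.496,-.165,z],down(61.5));print(plan(T,G,1 if z>.1 else 1),plan(T,G,6))
```

```text
[[ 1.765e-01  9.843e-01 -8.000e-04  5.468e-01]
 [ 9.843e-01 -1.765e-01  1.000e-04 -1.050e-02]
 [-1.000e-04 -8.000e-04 -1.000e+00  2.003e-01]
 [ 0.000e+00  0.000e+00  0.000e+00  1.000e+00]] [-0.155 -0.113  1.827 -0.     1.428  0.022]
[-3.221e+00 -4.540e-01  1.006e+00 -6.000e-03  1.000e-03  2.292e+00] [-0.544 -0.004  0.168 -0.001  0.     0.382]
[-3.221e+00 -4.520e-01  3.426e+00 -6.000e-03  1.000e-03  2.292e+00] [-0.544 -0.004  0.571 -0.001  0.     0.382]
```

Call:
{"op": "play_rows", "data": {
  "series": [
    [1, [-0.545, -0.004, 0.24], [0, 0, 0.382]],
    [1, [-0.545, -0.004, 0.24], [0, 0, 0.382]],
    [1, [-0.545, -0.004, 0.24], [0, 0, 0.382]],
    [1, [-0.545, -0.004, 0.24], [0, 0, 0.382]],
    [1, [-0.545, -0.004, 0.24], [0, 0, 0.382]],
    [1, [-0.545, -0.004, 0.24], [0, 0, 0.382]],
    [0.7, [0, 0, 0], [0, 0, 0]]
  ]
}}

```text
t: 3.22
tool_pos: [0.4953, -0.1645, 0.1277]
tool_rot: [-2.697, -1.605, 0.003]
contact_force: [-0.9, 0.2, -0.4]
opening: 0.0696
grip_force: 0.0
```

Run:
```python
from h import *
from station import imaging
T,o=cur();print(T.round(4))
G=M([.496,-.165,.029],down(61.5));print(plan(T,G,1))
d=imaging.get_image("side")
cv2.imwrite("pics/s1.png",cv2.resize(d["color"][170:310,190:340],None,fx=3.5,fy=3.5))
```

```text
[[ 4.768e-01  8.790e-01 -2.800e-03  4.953e-01]
 [ 8.790e-01 -4.768e-01  1.500e-03 -1.645e-01]
 [-1.000e-04 -3.200e-03 -1.000e+00  1.277e-01]
 [ 0.000e+00  0.000e+00  0.000e+00  1.000e+00]]
[-0.002  0.024  1.973 -0.023  0.     0.003]
```

View pics/s1.png

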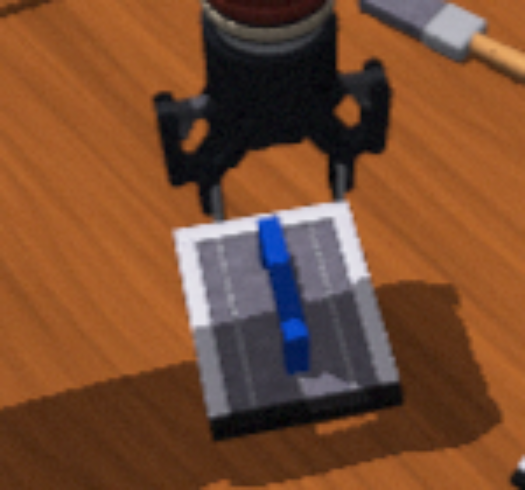

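The fingers straddle the blue handle (crop centre about (285,290)), with tips at (212,210) and (340,190), aligned with the bar. Next I'll descend and grip.

Call:
{"op": "play_rows", "data": {
  "series": [
    [0.7, [0, 0.012, 0.5], [0, 0, 0]],
    [0.7, [0, 0.012, 0.5], [0, 0, 0]],
    [0.7, [0, 0, 0.5], [0, 0, 0]],
    [0.7, [0, 0, 0.45], [0, 0, 0]],
    [0, [0, 0, 0], [0, 0, 0]],
    [0, [0, 0, 0], [0, 0, 0]],
    [0, [0, 0, 0], [0, 0, 0]],
    [0, [0, 0, 0], [0, 0, 0]]
  ],
  "force": 90
}}

```text
t: 4.28
tool_pos: [0.4989, -0.1646, 0.0336]
tool_rot: [2.697, 1.609, 0.003]
contact_force: [-1.9, 2.5, 5.9]
opening: 0.0141
grip_force: 89.1
```

Call:
{"op": "play_rows", "data": {
  "series": [
    [0, [0, 0, 0], [0, 0, 0]],
    [0, [0, 0, 0], [0, 0, 0]],
    [0, [0, 0, -0.2], [0, 0, 0]],
    [0, [0, 0, -0.5], [0, 0, 0]],
    [0, [0, 0, -0.7], [0, 0, 0]],
    [0, [0, 0, -0.7], [0, 0, 0]],
    [0, [0, 0, -0.7], [0, 0, 0]],
    [0, [0, 0, -0.7], [0, 0, 0]]
  ]
}}

```text
t: 5.28
tool_pos: [0.497, -0.1643, 0.207]
tool_rot: [-2.697, -1.609, 0.002]
contact_force: [-0.1, -0.3, -5.5]
opening: 0.0142
grip_force: 88.3
```

Run:
```python
from h import *
T,o=cur();print(T.round(4),o["q"].round(3),o["contact_force"],o["wrist_torque"],o["opening"])
# wall geometry
u=np.array([.966,-.259,0]);u/=np.linalg.norm(u);n=np.array([-u[1],u[0],0]);up=np.array([0,0,1.])
rail=np.array([.5120,.2528,0]);bot=np.array([.3422,.2603,0]);can=np.array([.672,.1898,0])
mid=(bot@u+can@u)/2;print("mid u",mid,"rail n",rail@n, rail@u)
def goal(th,back,lift):
    t=np.radians(th);px=np.sin(t)*n+np.cos(t)*up;pz=-np.cos(t)*n+np.sin(t)*up
    Fn=rail@n-.006/np.cos(t)-.125*np.tan(t)-back
    F=u*mid+n*Fn+up*lift
    grasp=F+px*.085+pz*.048
    z=-pz;x=px;return M(grasp+z*.019,np.c_[x,np.cross(z,x),z])
for th,b,l in((17.5,.12,.12),(17.5,.02,.02),(17.5,.0,.0)):
    G=goal(th,b,l);print(G.round(4));print(plan(T,G,12),plan(T,G,16))
```

```text
[[ 4.750e-01  8.800e-01 -1.400e-03  4.970e-01]
 [ 8.800e-01 -4.750e-01  4.000e-04 -1.643e-01]
 [-3.000e-04 -1.400e-03 -1.000e+00  2.070e-01]
 [ 0.000e+00  0.000e+00  0.000e+00  1.000e+00]] [-0.461 -0.176  1.872 -0.     1.447  0.034] [-0.1351357  -0.2901327  -5.53843795] [-0.06311166 -0.06247024  0.03816856] 0.014157376154032944
mid u 0.4315195179665145 rail n 0.3767681556185821 0.42906595869606334
[[ 0.0779  0.9659  0.247   0.4709]
 [ 0.2904 -0.259   0.9212  0.0901]
 [ 0.9537  0.     -0.3007  0.2098]
 [ 0.      0.      0.      1.    ]]
[ 0.337 -0.202  0.221  0.087  0.752 -0.121] [ 0.251 -0.15   0.17   0.065  0.564 -0.09 ]
[[ 0.0779  0.9659  0.247   0.4968]
 [ 0.2904 -0.259   0.9212  0.1867]
 [ 0.9537  0.     -0.3007  0.1098]
 [ 0.      0.      0.      1.    ]]
[ 0.387 -0.214  0.468  0.087  0.752 -0.121] [ 0.286 -0.159  0.355  0.065  0.564 -0.09 ]
[[ 0.0779  0.9659  0.247   0.502 ]
 [ 0.2904 -0.259   0.9212  0.206 ]
 [ 0.9537  0.     -0.3007  0.0898]
 [ 0.      0.      0.      1.    ]]
[ 0.397 -0.217  0.517  0.087  0.752 -0.121] [ 0.293 -0.161  0.392  0.065  0.564 -0.09 ]
```

Call:
{"op": "play_rows", "data": {
  "series": [
    [0, [0.25, -0.15, 0.17], [0.065, 0.564, -0.09]],
    [0, [0.25, -0.15, 0.17], [0.065, 0.564, -0.09]],
    [0, [0.25, -0.15, 0.17], [0.065, 0.564, -0.09]],
    [0, [0.25, -0.15, 0.17], [0.065, 0.564, -0.09]],
    [0, [0.25, -0.15, 0.17], [0.065, 0.564, -0.09]],
    [0, [0.25, -0.15, 0.17], [0.065, 0.564, -0.09]],
    [0, [0.25, -0.15, 0.17], [0.065, 0.564, -0.09]],
    [0, [0.25, -0.15, 0.17], [0.065, 0.564, -0.09]]
  ]
}}

```text
t: 6.28
tool_pos: [0.4908, -0.0364, 0.1696]
tool_rot: [-2.22, -1.486, -0.695]
contact_force: [-0.1, -0.3, -6.3]
opening: 0.0141
grip_force: 88.5
```

```bash
cat >> h.py <<'E'
u=np.array([.966,-.259,0]);u/=np.linalg.norm(u);n=np.array([-u[1],u[0],0]);up=np.array([0,0,1.])
rail=np.array([.5120,.2528,0]);mid=.4315
def goal(th,back,lift):
    t=np.radians(th);px=np.sin(t)*n+np.cos(t)*up;pz=-np.cos(t)*n+np.sin(t)*up
    Fn=rail@n-.006/np.cos(t)-.125*np.tan(t)-back
    F=u*mid+n*Fn+up*lift
    g=F+px*.085+pz*.048
    z=-pz;return M(g+z*.019,np.c_[px,np.cross(z,px),z])
E
python3 - <<'E'
from h import *
T,o=cur();print(T.round(4),o["q"].round(3),o["contact_force"])
print(plan(T,goal(17.5,.12,.12),8))
E
```

```text
[[ 0.3187  0.9286  0.19    0.4908]
 [ 0.7411 -0.3691  0.5608 -0.0364]
 [ 0.5909 -0.0379 -0.8058  0.1696]
 [ 0.      0.      0.      1.    ]] [-0.571 -0.205  2.056  0.615  1.486 -0.296] [-0.06333982 -0.27318866 -6.25411054]
[ 0.255 -0.151  0.168  0.066  0.564 -0.09 ]
```

Tracking well; continue.

Call:
{"op": "play_rows", "data": {
  "series": [
    [0, [0.255, -0.15, 0.168], [0.066, 0.564, -0.09]],
    [0, [0.255, -0.15, 0.168], [0.066, 0.564, -0.09]],
    [0, [0.255, -0.15, 0.168], [0.066, 0.564, -0.09]],
    [0, [0.255, -0.15, 0.168], [0.066, 0.564, -0.09]],
    [0, [0.255, -0.15, 0.168], [0.066, 0.564, -0.09]],
    [0, [0.255, -0.15, 0.168], [0.066, 0.564, -0.09]],
    [0, [0.255, -0.15, 0.168], [0.066, 0.564, -0.09]],
    [0, [0.255, -0.15, 0.168], [0.066, 0.564, -0.09]]
  ]
}}

```text
t: 7.28
tool_pos: [0.4717, 0.0901, 0.2097]
tool_rot: [-1.651, -1.267, -1.209]
contact_force: [-0.2, -0.1, -5.0]
opening: 0.014
grip_force: 88.8
```

Run:
```python
from h import *
from station import imaging
T,o=cur();print(T.round(4),o["q"].round(3),o["contact_force"])
print(plan(T,goal(17.5,.02,.015),8))
d=imaging.get_image("side");d2=imaging.get_image("top")
a=cv2.resize(d["color"][70:290,70:330],None,fx=1.5,fy=1.5);b=cv2.resize(d2["color"][130:350,100:360],None,fx=1.5,fy=1.5)
cv2.imwrite("pics/s2.png",np.hstack([a,b]))
```

```text
[[ 7.780e-02  9.659e-01  2.471e-01  4.717e-01]
 [ 2.921e-01 -2.590e-01  9.206e-01  9.010e-02]
 [ 9.532e-01  6.000e-04 -3.023e-01  2.097e-01]
 [ 0.000e+00  0.000e+00  0.000e+00  1.000e+00]] [-0.565 -0.162  2.209  1.158  1.685 -0.548] [-0.19853422 -0.06595939 -4.95848373]
[-0.175 -0.002  0.317  0.     0.001  0.   ]
```

View pics/s2.png

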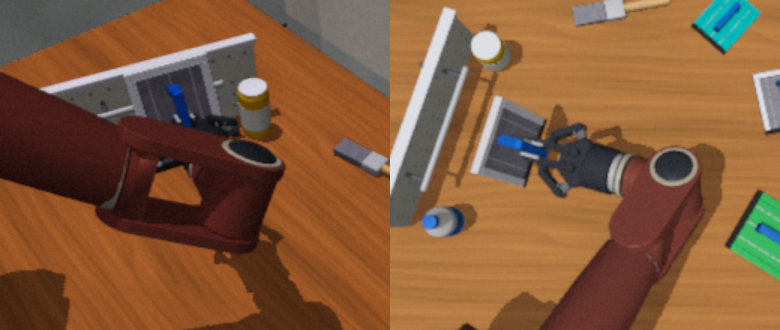

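The panel is held upright, tilted back, handle outwards. In the combined picture its top edge runs from (125,77) to (210,52) in the side view and from (497,97) to (473,178) in the top view. I'll compare this with the prediction.

Run:
```python
from h import *
from station import imaging
T,o=cur();S=imaging.get_image("side");D=imaging.get_image("top")
for nm,d,box in(("top",D,(140,180,210,260)),("side",S,(140,95,225,160))):
    P=lambda x,y,z:proj(d,(T@np.array([x,-y,.019+.0+(.048-z)-.0-.019*2,1]))[:3]).round(1)
    for x in(-85,85):
        for y in(-65,65):
            for z in(0,14):
                print(nm,x,y,z,P(x/1e3,y/1e3,z/1e3))
    cv2.imwrite(f"pics/z{nm}.png",cv2.resize(d["color"][box[1]:box[3],box[0]:box[2]],None,fx=6,fy=6,interpolation=cv2.INTER_CUBIC))
a,b=cv2.imread("pics/ztop.png"),cv2.imread("pics/zside.png");h=max(a.shape[0],b.shape[0])
o=np.zeros((h,a.shape[1]+b.shape[1],3),np.uint8);o[:a.shape[0],:a.shape[1]]=a;o[:b.shape[0],a.shape[1]:]=b
o=cv2.resize(o,None,fx=.85,fy=.85);cv2.imwrite("pics/z1.png",o);print(o.shape)
```

```text
top -85 -65 0 [201.4 208.7]
top -85 -65 14 [205.8 209.8]
top -85 65 0 [187.  253.9]
top -85 65 14 [191.4 255.2]
top 85 -65 0 [171.5 193.3]
top 85 -65 14 [176.4 194.5]
top 85 65 0 [154.5 244.6]
top 85 65 14 [159.4 246.1]
side -85 -65 0 [221.2 167.7]
side -85 -65 14 [222.8 169.8]
side -85 65 0 [172.  183.4]
side -85 65 14 [173.2 185.7]
side 85 -65 0 [205.8 103.7]
side 85 -65 14 [207.3 105.2]
side 85 65 0 [150.9 118.4]
side 85 65 14 [151.9 120.2]
(408, 790, 3)
```

View pics/z1.png

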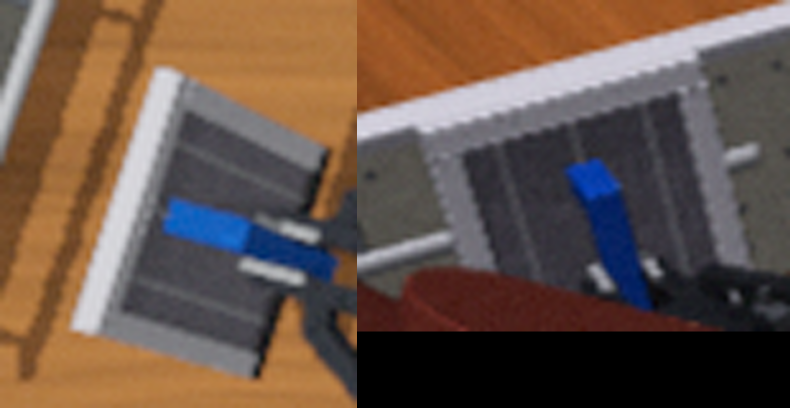

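The top corners match to under 1 px in the top view (170.8,193.3 and 154.1,244.3) and about 2 px in the side view, so the tilt and grasp are as modelled. Next I'll approach the wall.

Call:
{"op": "play_rows", "data": {
  "series": [
    [0, [-0.175, -0.002, 0.317], [0, 0, 0]],
    [0, [-0.175, -0.002, 0.317], [0, 0, 0]],
    [0, [-0.175, -0.002, 0.317], [0, 0, 0]],
    [0, [-0.175, -0.002, 0.317], [0, 0, 0]],
    [0, [-0.175, -0.002, 0.317], [0, 0, 0]],
    [0, [-0.175, -0.002, 0.317], [0, 0, 0]],
    [0, [-0.175, -0.002, 0.25], [0, 0, 0]],
    [0, [-0.175, -0.002, 0.25], [0, 0, 0]]
  ]
}}

```text
t: 8.48
tool_pos: [0.4962, 0.1811, 0.1073]
tool_rot: [-1.649, -1.266, -1.211]
contact_force: [0.0, 0.2, -5.3]
opening: 0.0139
grip_force: 88.9
```

Call:
{"op": "play_rows", "data": {
  "series": [
    [0, [0, 0, 0], [0, 0, 0]],
    [0, [0, 0, 0], [0, 0, 0]]
  ]
}}

```text
t: 8.72
tool_pos: [0.4962, 0.1804, 0.1084]
tool_rot: [-1.649, -1.266, -1.211]
contact_force: [-0.6, 0.7, -5.6]
opening: 0.0141
grip_force: 88.9
```

Run:
```python
from h import *
T,o=cur();print(T.round(4),o["q"].round(3),o["contact_force"],o["wrist_torque"])
print("to final*0.05m units",plan(T,goal(17.5,0,0),1), "down 1mm",(T[:3,:3].T@[0,0,-.001]/.05).round(4),"n 1mm",(T[:3,:3].T@n*.001/.05).round(4))
```

```text
[[ 0.0763  0.9658  0.2478  0.4962]
 [ 0.2901 -0.2593  0.9212  0.1804]
 [ 0.9539  0.0016 -0.3     0.1084]
 [ 0.      0.      0.      1.    ]] [-0.351  0.067  2.216  1.283  1.437 -0.709] [-0.59156222  0.65076862 -5.55274143] [-1.4505259   0.35330485 -0.04049591]
to final*0.05m units [-0.197 -0.022  0.612  0.006 -0.006  0.01 ] down 1mm [-0.0191 -0.      0.006 ] n 1mm [ 0.006  -0.      0.0191]
```

Call:
{"op": "play_rows", "data": {
  "series": [
    [0, [-0.076, 0, 0.024], [0, 0, 0]],
    [0, [-0.076, 0, 0.024], [0, 0, 0]],
    [0, [-0.076, 0, 0.024], [0, 0, 0]],
    [0, [0, 0, 0], [0, 0, 0]]
  ]
}}

```text
t: 9.22
tool_pos: [0.4957, 0.1806, 0.0957]
tool_rot: [-1.649, -1.265, -1.21]
contact_force: [-0.1, 0.8, -5.5]
opening: 0.0139
grip_force: 88.9
```

Call:
{"op": "play_rows", "data": {
  "series": [
    [0, [-0.019, 0, 0.006], [0, 0, 0]],
    [0, [-0.019, 0, 0.006], [0, 0, 0]],
    [0, [-0.019, 0, 0.006], [0, 0, 0]],
    [0, [0, 0, 0], [0, 0, 0]]
  ]
}}

```text
t: 9.72
tool_pos: [0.496, 0.1805, 0.0932]
tool_rot: [-1.649, -1.266, -1.211]
contact_force: [-0.1, 0.4, -4.9]
opening: 0.0142
grip_force: 88.9
```

Call:
{"op": "play_rows", "data": {
  "series": [
    [0, [-0.019, 0, 0.006], [0, 0, 0]],
    [0, [-0.019, 0, 0.006], [0, 0, 0]],
    [0, [0, 0, 0], [0, 0, 0]]
  ]
}}

```text
t: 10.1
tool_pos: [0.4962, 0.1807, 0.0931]
tool_rot: [-1.644, -1.265, -1.213]
contact_force: [-4.8, -3.3, 6.0]
opening: 0.0138
grip_force: 89.9
```

Call:
{"op": "play_rows", "data": {
  "series": [
    [0, [-0.019, 0, 0.006], [0, 0, 0]],
    [0, [0, 0, 0], [0, 0, 0]]
  ]
}}

```text
t: 10.35
tool_pos: [0.4963, 0.1808, 0.0931]
tool_rot: [-1.642, -1.265, -1.215]
contact_force: [-7.4, -2.2, 9.3]
opening: 0.0139
grip_force: 90.2
```

Call:
{"op": "play_rows", "data": {
  "series": [
    [0, [-0.019, 0, 0.006], [0, 0, 0]],
    [0, [0, 0, 0], [0, 0, 0]]
  ]
}}

```text
t: 10.6
tool_pos: [0.4964, 0.1809, 0.0931]
tool_rot: [-1.639, -1.265, -1.216]
contact_force: [-8.9, -5.3, 13.8]
opening: 0.0142
grip_force: 90.6
```

Call:
{"op": "play_rows", "data": {
  "series": [
    [0, [0.047, 0, -0.015], [0, 0, 0]],
    [0, [0.047, 0, -0.015], [0, 0, 0]],
    [0, [0, 0, 0], [0, 0, 0]]
  ]
}}

```text
t: 10.98
tool_pos: [0.4956, 0.1805, 0.0933]
tool_rot: [-1.651, -1.266, -1.21]
contact_force: [-0.1, -0.2, -5.7]
opening: 0.0141
grip_force: 88.9
```

Call:
{"op": "play_rows", "data": {
  "series": [
    [0, [0.024, 0, 0.076], [0, 0, 0]],
    [0, [0.024, 0, 0.076], [0, 0, 0]],
    [0, [0.024, 0, 0.076], [0, 0, 0]],
    [0, [0.012, 0, 0.038], [0, 0, 0]],
    [0, [0, 0, 0], [0, 0, 0]]
  ]
}}

```text
t: 11.6
tool_pos: [0.4994, 0.1942, 0.0941]
tool_rot: [-1.649, -1.266, -1.21]
contact_force: [0.6, -0.6, -5.8]
opening: 0.014
grip_force: 88.8
```

Run:
```python
from h import *
from station import imaging
T,o=cur();print(T.round(4),o["q"].round(3),o["contact_force"],o["wrist_torque"]);print(plan(T,goal(17.5,0,0),1))
d=imaging.get_image("side");d2=imaging.get_image("top")
a=cv2.resize(d["color"][90:230,110:270],None,fx=2.4,fy=2.4);b=cv2.resize(d2["color"][160:300,90:250],None,fx=2.4,fy=2.4)
cv2.imwrite("pics/s3.png",np.hstack([a,b]))
```

```text
[[ 0.0767  0.966   0.247   0.4994]
 [ 0.2903 -0.2587  0.9213  0.1942]
 [ 0.9538  0.001  -0.3003  0.0941]
 [ 0.      0.      0.      1.    ]] [-0.317  0.107  2.21   1.308  1.405 -0.733] [ 0.61306929 -0.5947343  -5.80476186] [-1.40598621  0.44171274 -0.02226674]
[-0.009 -0.011  0.255  0.    -0.003  0.008]
```

View pics/s3.png

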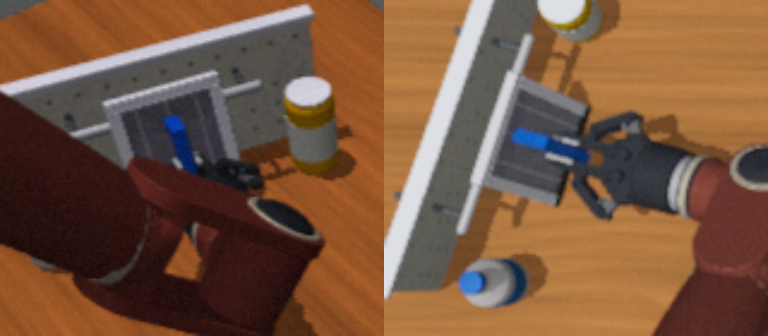

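The panel (top view, (510,130)) is square to the rail, centred, and just in front of it. Next I'll inch in.

Call:
{"op": "play_rows", "data": {
  "series": [
    [0, [0.006, 0, 0.019], [0, 0, 0]],
    [0, [0.006, 0, 0.019], [0, 0, 0]],
    [0, [0.006, 0, 0.019], [0, 0, 0]],
    [0, [0.006, 0, 0.019], [0, 0, 0]],
    [0, [0, 0, 0], [0, 0, 0]]
  ]
}}

```text
t: 12.32
tool_pos: [0.5005, 0.1979, 0.0941]
tool_rot: [-1.649, -1.266, -1.211]
contact_force: [-0.9, -0.1, -6.0]
opening: 0.0142
grip_force: 88.8
```

Call:
{"op": "play_rows", "data": {
  "series": [
    [0, [0.006, 0, 0.019], [0, 0, 0]],
    [0, [0.006, 0, 0.019], [0, 0, 0]],
    [0, [0.006, 0, 0.019], [0, 0, 0]],
    [0, [0, 0, 0], [0, 0, 0]]
  ]
}}

```text
t: 12.82
tool_pos: [0.5013, 0.2008, 0.0941]
tool_rot: [-1.649, -1.266, -1.211]
contact_force: [-0.1, -0.7, -4.8]
opening: 0.0139
grip_force: 89.0
```

Call:
{"op": "play_rows", "data": {
  "series": [
    [0, [0.006, 0, 0.019], [0, 0, 0]],
    [0, [0.006, 0, 0.019], [0, 0, 0]],
    [0, [0, 0, 0], [0, 0, 0]]
  ]
}}

```text
t: 13.2
tool_pos: [0.5014, 0.2018, 0.0933]
tool_rot: [-1.651, -1.266, -1.209]
contact_force: [-6.9, -12.8, -5.7]
opening: 0.0138
grip_force: 90.8
```

Rail touched where expected. Ease off slightly and lower onto the bench.

Call:
{"op": "play_rows", "data": {
  "series": [
    [0, [-0.004, 0, -0.013], [0, 0, 0]],
    [0, [-0.013, 0, 0.004], [0, 0, 0]],
    [0, [-0.013, 0, 0.004], [0, 0, 0]],
    [0, [0, 0, 0], [0, 0, 0]]
  ]
}}

```text
t: 13.7
tool_pos: [0.5015, 0.2017, 0.0931]
tool_rot: [-1.648, -1.265, -1.211]
contact_force: [-5.0, -7.3, -1.9]
opening: 0.0141
grip_force: 90.0
```

Call:
{"op": "play_rows", "data": {
  "series": [
    [0, [-0.013, 0, 0.004], [0, 0, 0]],
    [0, [0, 0, 0], [0, 0, 0]],
    [0, [0, 0, 0], [0, 0, 0]]
  ]
}}

```text
t: 14.08
tool_pos: [0.5015, 0.2018, 0.0929]
tool_rot: [-1.647, -1.265, -1.212]
contact_force: [-5.9, -7.4, -1.0]
opening: 0.0141
grip_force: 90.3
```

Call:
{"op": "play_rows", "data": {
  "series": [
    [0, [-0.013, 0, 0.004], [0, 0, 0]],
    [0, [-0.008, 0, 0.002], [0, 0, 0]],
    [0, [0, 0, 0], [0, 0, 0]]
  ]
}}

```text
t: 14.45
tool_pos: [0.5016, 0.2018, 0.0928]
tool_rot: [-1.644, -1.265, -1.213]
contact_force: [-8.9, -10.2, 2.7]
opening: 0.014
grip_force: 90.8
```

Run:
```python
from h import *
T,o=cur();print(T.round(4),o["contact_force"],o["wrist_torque"]);print(plan(T,goal(17.5,0,0),1))
print("lean deg",np.degrees(np.arcsin(-T[2,2])), "yaw",np.degrees(np.arctan2(T[1,2],T[0,2])),"n",np.degrees(np.arctan2(n[1],n[0])))
```

```text
[[ 0.0747  0.9663  0.2465  0.5016]
 [ 0.2865 -0.2575  0.9228  0.2018]
 [ 0.9552  0.0017 -0.296   0.0928]
 [ 0.      0.      0.      1.    ]] [ -8.87372777 -10.246355     2.71719514] [-0.34757992  0.26832965  0.61526671]
[-0.033 -0.015  0.098 -0.007 -0.035  0.015]
lean deg 17.220202281218345 yaw 75.04717254129208 n 74.99108632334132
```

Call:
{"op": "play_rows", "data": {
  "series": [
    [0, [-0.002, 0, -0.006], [0, 0, 0]],
    [0, [0, 0, 0], [0, 0, 0]],
    [0, [0, 0, 0], [0, 0, 0]]
  ],
  "force": 20
}}

```text
t: 14.82
tool_pos: [0.5017, 0.2016, 0.0928]
tool_rot: [-1.644, -1.265, -1.213]
contact_force: [-5.2, -6.1, 2.3]
opening: 0.0139
grip_force: 90.1
```

Call:
{"op": "play_rows", "data": {
  "series": [
    [0.25, [0, 0, 0], [0, 0, 0]],
    [0.4, [0, 0, 0], [0, 0, 0]],
    [0.5, [0, 0, 0], [0, 0, 0]],
    [0.6, [0, 0, 0], [0, 0, 0]],
    [0.6, [0, 0, 0], [0, 0, 0]],
    [0.6, [0, 0, 0], [0, 0, 0]]
  ]
}}

```text
t: 15.58
tool_pos: [0.5015, 0.2017, 0.091]
tool_rot: [-1.649, -1.266, -1.211]
contact_force: [0.0, -1.1, -0.2]
opening: 0.0509
grip_force: 0.0
```

Run:
```python
from h import *
from station import imaging
T,o=cur();print(o["tool_pos"],o["contact_force"],o["wrist_torque"],o["opening"])
d=imaging.get_image("side");d2=imaging.get_image("top")
a=cv2.resize(d["color"][90:230,110:270],None,fx=2.4,fy=2.4);b=cv2.resize(d2["color"][160:300,90:250],None,fx=2.4,fy=2.4)
cv2.imwrite("pics/s4.png",np.hstack([a,b]))
```

```text
[0.50154257 0.20171732 0.09102037] [ 0.04843876 -1.05229392 -0.1581317 ] [-0.47609038  0.08185978  0.01948335] 0.05094648348296086
```

View pics/s4.png

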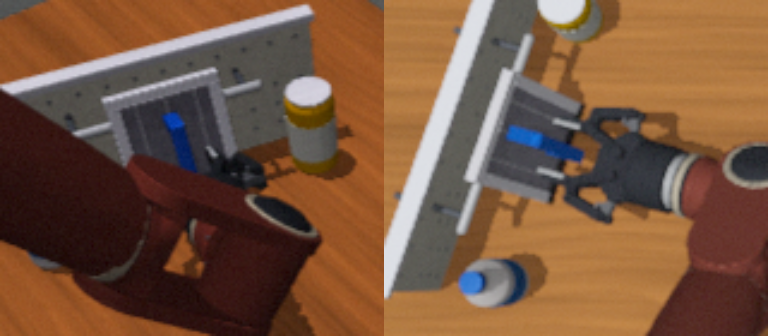

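The panel leans on the rail by itself (top view, (505,130)) with the fingers open either side of the bar. Retreat straight back.

Call:
{"op": "play_rows", "data": {
  "series": [
    [0.6, [0, 0, -0.15], [0, 0, 0]],
    [0.6, [0, 0, -0.3], [0, 0, 0]],
    [0.6, [0, 0, -0.4], [0, 0, 0]],
    [0.6, [0, 0, -0.5], [0, 0, 0]],
    [0.6, [0, 0, -0.5], [0, 0, 0]],
    [0.6, [0, 0, -0.3], [0, 0, 0]],
    [0.6, [0, 0, 0], [0, 0, 0]],
    [0.6, [0, 0, 0], [0, 0, 0]]
  ]
}}

```text
t: 16.68
tool_pos: [0.4747, 0.1029, 0.123]
tool_rot: [-1.649, -1.266, -1.21]
contact_force: [-0.4, 0.4, -0.5]
opening: 0.051
grip_force: 0.0
```

Run:
```python
from h import *
from station import imaging
T,o=cur();print(o["t"],o["tool_pos"],o["contact_force"])
d=imaging.get_image("side");d2=imaging.get_image("top")
a=cv2.resize(d["color"][90:230,110:230],None,fx=3.3,fy=3.3,interpolation=2);b=cv2.resize(d2["color"][160:300,100:220],None,fx=3.3,fy=3.3,interpolation=2)
cv2.imwrite("pics/s5.png",np.hstack([a,b]))
G=goal(17.5,0,0)
for th in(15,17.5,20):
    t=np.radians(th);px=np.sin(t)*n+np.cos(t)*up;pz=-np.cos(t)*n+np.sin(t)*up
    F=u*mid+n*(rail@n-.006/np.cos(t)-.125*np.tan(t))
    f=lambda x,y,z:((proj(d2,F+px*x+u*y+pz*z)-[100,160])*3.3).round(0)
    print(th,"top back",f(.17,.065,0),f(.17,-.065,0),"foot front",f(0,.065,.014),f(0,-.065,.014))
```

```text
16.675 [0.47472728 0.10289622 0.123024  ] [-0.35849262  0.35104859 -0.52409437]
15 top back [127.  94.] [ 74. 248.] foot front [236. 144.] [191. 281.]
17.5 top back [126.  94.] [ 74. 247.] foot front [242. 146.] [197. 282.]
20 top back [126.  95.] [ 74. 247.] foot front [248. 147.] [203. 284.]
```

View pics/s5.png

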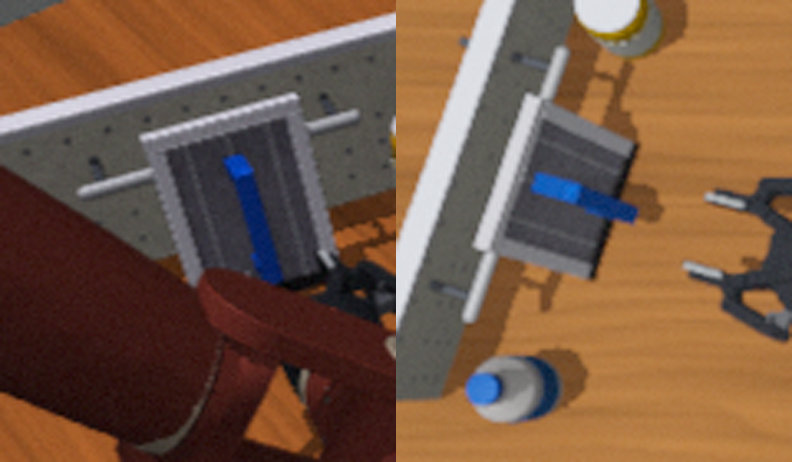

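Free-standing against the rail, square, and clear of the fingers. The tilt reads near 15° from my rough pixel readings (top edge (530,94)-(478,245), foot (636,147)-(592,278)), so I'll measure it with sub-pixel profiles.

Run:
```python
from h import *
from station import imaging
d=imaging.get_image("top");S=imaging.get_image("side")
im=d["color"].astype(np.float32)
def prof(y):
    t=np.radians(17.5);Fn=rail@n-.0063-.0394
    a=proj(d,u*(mid+y)+n*(Fn+.051)+up*.162);b=proj(d,u*(mid+y)+n*(Fn-.0134)+up*.004)
    L=np.linalg.norm(b-a);e=(b-a)/L;s=np.arange(-6,L+6,.5)
    P=a+s[:,None]*e
    v=cv2.remap(im,P[:,0].astype(np.float32).reshape(1,-1),P[:,1].astype(np.float32).reshape(1,-1),1)[0]
    return a,e,L,s,v
for y in(-.045,.04):
    a,e,L,s,v=prof(y);print(y,"L",L.round(2));print([(float(x),int(c[0]),int(c[2])) for x,c in zip(s,v) if x<8 or x>L-7])
```

```text
-0.045 L 38.53
[(-6.0, 87, 94), (-5.5, 87, 93), (-5.0, 86, 93), (-4.5, 85, 93), (-4.0, 86, 93), (-3.5, 86, 93), (-3.0, 86, 94), (-2.5, 85, 92), (-2.0, 84, 90), (-1.5, 84, 91), (-1.0, 85, 93), (-0.5, 118, 122), (0.0, 156, 155), (0.5, 184, 180), (1.0, 206, 201), (1.5, 214, 209), (2.0, 216, 211), (2.5, 217, 212), (3.0, 216, 212), (3.5, 212, 208), (4.0, 205, 201), (4.5, 189, 185), (5.0, 167, 163), (5.5, 147, 143), (6.0, 133, 130), (6.5, 123, 119), (7.0, 114, 111), (7.5, 103, 99), (32.0, 71, 66), (32.5, 68, 66), (33.0, 70, 66), (33.5, 72, 67), (34.0, 66, 63), (34.5, 59, 57), (35.0, 51, 49), (35.5, 42, 40), (36.0, 34, 33), (36.5, 25, 25), (37.0, 24, 33), (37.5, 29, 56), (38.0, 37, 88), (38.5, 48, 126), (39.0, 56, 153), (39.5, 61, 165), (40.0, 63, 172), (40.5, 63, 173), (41.0, 64, 173), (41.5, 65, 174), (42.0, 67, 174), (42.5, 64, 174), (43.0, 62, 174), (43.5, 64, 175), (44.0, 66, 176), (44.5, 66, 176)]
0.04 L 38.25
[(-6.0, 84, 93), (-5.5, 84, 92), (-5.0, 84, 92), (-4.5, 85, 91), (-4.0, 84, 87), (-3.5, 82, 83), (-3.0, 83, 84), (-2.5, 84, 87), (-2.0, 84, 90), (-1.5, 85, 92), (-1.0, 84, 90), (-0.5, 89, 91), (0.0, 120, 120), (0.5, 163, 160), (1.0, 193, 189), (1.5, 209, 205), (2.0, 217, 213), (2.5, 216, 212), (3.0, 216, 212), (3.5, 217, 212), (4.0, 216, 212), (4.5, 201, 196), (5.0, 184, 179), (5.5, 157, 152), (6.0, 131, 127), (6.5, 121, 117), (7.0, 115, 111), (7.5, 106, 101), (31.5, 79, 73), (32.0, 80, 72), (32.5, 80, 72), (33.0, 81, 73), (33.5, 81, 74), (34.0, 79, 72), (34.5, 73, 67), (35.0, 64, 61), (35.5, 56, 53), (36.0, 41, 39), (36.5, 28, 29), (37.0, 24, 42), (37.5, 22, 59), (38.0, 34, 95), (38.5, 47, 131), (39.0, 52, 147), (39.5, 56, 156), (40.0, 56, 159), (40.5, 54, 157), (41.0, 53, 157), (41.5, 55, 159), (42.0, 55, 159), (42.5, 58, 161), (43.0, 62, 162), (43.5, 61, 163), (44.0, 58, 161)]
```

The visible length is 37.9 px against 38.4 px for 17.5°, so the tilt is about 17°, matching the tool's 17.2° at contact. Handing in.

```bash
python3 -c "
from station import ctrl
print(ctrl.finish_job())"
```

```text
the job is handed in; nothing more can be done
None
```

I handed the job in: the panel leans on the rail by itself, foot down and handle out, tilted about 17°, midway between bottle and can. The gripper is clear of it, and the bottle, can and brush were not touched.

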